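# Refit the fallen knob of an induction hob and hold it pressed

### The job

The control knob has come off the induction hob and lies on its side on the table. Stand it upright with its hole underneath, turn it so that the flat of its D-shaped hole matches the flat of the hob's shaft, and push it fully home on the shaft. Then press it down against the shaft's spring, right down to the stop as one does to switch the hob on, and finish while still holding it pressed; leave the biscuit cutters and sprinkle tubs where they stand.

Things in the scene. Friction and masses are not known exactly. Their poses are not given: they have to be found in the camera images.
- knob_center (a point): Control knob: black twelve-sided prism, 44 mm across opposite faces, 32 mm tall, about 60 g. Point: on its axis, half-way up (16 mm from either end). z axis: from the underside (hole) to the cap (top). x axis: towards the flat of the D-hole, the middle of one face; a white line on the cap and down that face marks it. Faces look along x and every 30 deg from it. Starts on its side, on a face.
- bore_end (a point): Blind end of the D-shaped hole in the knob's underside, on the axis, 16 mm above the underside; axes as knob_center. The hole is 13.5 mm wide with its flat 4.25 mm from the axis (0.75 mm more than the shaft all round), its mouth bevelled by 1.2 mm. It lies on stem_tip when the knob is fully home.
- stem_tip (a point): Top centre of the hob's upright steel D-shaft: 12 mm thick, flat 3.5 mm from the axis, tip bevelled by 1.5 mm, standing 24 mm above the metal control strip (strip at z = 0.0595, tip at 0.0835 when not pressed). x axis: towards the flat; z axis: up. A home knob's underside is 8 mm above the strip, 3 mm when pressed. The shaft can turn (0.08 N m friction) and stays where left.
- stem (a joint): How far the shaft is pressed down, m: 0 released, 0.005 at the stop. A spring of 4 N at 0 growing to 9 N at the stop pushes it back up.
- hob: Induction hob, fixed in place, 270 mm (its x) by 300 mm (its y), 62 mm high: black glass plate with the metal control strip at its right (-y) side. Origin: centre of its underside; the shaft stands at x = +30, y = -112 mm in its frame.
- cutter_round: Round metal biscuit cutter, 52 mm wide, 26 mm high, to be left alone. Origin: centre of its underside.
- sprinkle_0: Sprinkle tub with a white cap, 44 mm wide, 70 mm high, to be left alone. Origin: centre of its underside.
- sprinkle_1: The other sprinkle tub with a white cap, 44 mm wide, 70 mm high, to be left alone. Origin: centre of its underside.

How it is judged:
By the outcome, as a careful person would: the job done as asked, in the order asked, and still so for the second after the job is handed in, while the arm keeps its last pose, push and grip.
It also fails if it takes over 72 s, if anything falls off the work surface, if the arm or the gripper's body presses on something with over 40 N, if the wrist force passes 120 N, or if a joint passes its speed limit or range.

### The arm

A 6-joint arm with a two-finger parallel gripper is mounted at the origin on the work surface; the furniture and walls round the work are solid. World frame = base frame: x ahead of the robot, y to its left, z up, the work surface at z = 0. Lengths are in mm, angles in rad, forces in N, time in s.
With the tool pointing down it reaches from about 350 to 775 mm from the base axis. Payload 7.3 kg.
Tool frame: the origin (TCP) lies midway between the tips of the shut fingers; the grasp point (between the pads) lies 19 mm behind it; x points along the fingers, y is the direction in which the jaws open and shut, and the axes are right-handed (so a half turn about x gives the same grasp; the last joint's range is limited). The gripper opens to 92 mm and grips with 3 to 60 N. Pads are 19 mm wide; open, the fingers measure 130 mm over their backs; the gripper's body (75 mm by 190 mm) begins 47 mm behind the grasp point.
Start: joints at [-1.278, 0.342, 1.524, -0, 1.275, -0.146], TCP at [223.072, -475.272, 226.741] pointing down, gripper open.
Joint ranges: [-2.53, 2.53], [-0.77, 2.02], [0.04, 2.7], [-1, 4.14], [0.28, 2.66], [-3.11, 3.11]. Speed limits (rad/s): [2.57, 2.57, 3.14, 3.14, 3.14, 3.14].

### API

Orientations are given as [roll, pitch, yaw] about the fixed x, y, z axes, in that order (R = Rz(yaw) Ry(pitch) Rx(roll)).
In Python, from plant import bot gives the robot as it stands. The module is installed in compiled form; this text tells all that it offers.
- The arm moves only by the shell command python3 -m handwheel 'ROWS' [OPENING]. ROWS is JSON, a list that holds one entry, the list of rows, each a list of 4 numbers: the shift along the tool's x, y, z in cm, then the turn about the tool's x in rad. A call has 1 to 8 rows; each row shifts and turns the commanded pose from where the row before left it, along the tool's axes as they then stand; what a row does not reach is not made up. A row lasts 1/12 s, in which the tool goes at most 41.7 mm and 7.16 degrees, less where a joint would pass 70% of its speed; a pose out of reach is approached as far as the arm can. A call is refused whole if a number of a shift passes 4.17 or a number of a turn 0.125, either way. A call with a gripper value outside its range is refused whole. OPENING is the opening, from 0 (shut) to 1 (fully open), set as the call begins (- or left out, the last holds). The fingers move at their own pace and stop on an object; the grip force is fixed at half the most. Time passes only in rows, so rows that do not move let the fingers close. It gives the time, the measured TCP pose, the force and the opening at its end, in the units of the state.
- bot.get_obs(): the state, without advancing time (a new reading comes with each control period).
- bot.capture(name): name is "side" or "top" or "wrist"; returns (picture, depth): 420x560x3 uint8, red, green, blue; 420x560 float32, mm along the optical axis (not along the pixel's ray), 0 where there is no reading.
- bot.camera_model(name): a dict with "fx", "fy", "cx", "cy" (pixels), "position" and "rotation" of the camera in the world. Camera axes: x right, y down, z forward; pixel columns grow to the right and rows downward; lengths in mm; the calibration is good to about 2 mm. A picture is of the moment at which its call begins: read the wrist's pose just before it. camera_model takes no time and is no camera call; for the wrist camera it gives the pose at the moment of the call.
- bot.close_job(): hands the job in, once; it reports no verdict.
Trained networks look in the newest picture that a camera, given by its name, has taken for a name from the list of things; names that differ only in an ending like _2 or _b are one class to them, and where a whole thing is asked for, a point or a joint stands for the part that bears it (a point fixed in the world has none). Each returns a list of dicts, best first, with "conf" (0 to 1); they miss things now and then, are a little off and sometimes report something else, mostly with a low value. They report only what shows in the picture. A call takes as long as a camera call.
- bot.find_in(camera, label): "bbox" ([left, top, width, height] in pixels, round what is visible of it).
- bot.spot_point(camera, label): "point" ([column, row] in pixels: a listed point, or the origin of a listed thing).
The state is a dict: "time": time; "joint_positions": joint angles; "dq": joint speeds; "tau": joint torques, N m; "tool_pos": TCP position; "tcp_rot": TCP orientation; "contact_force": force on the tool from outside, world axes, zero at the start; "moment": the same for the moment, N m; "grip_width": finger opening in mm.
Only numpy, scipy, OpenCV 4.12 (cv2) and the standard library are available. Lean on these libraries where they do the work, as an engineer would, in place of code of your own. Each camera call takes 0.05 s, during which the arm holds its last target.

## Working session

There is one attempt and no reset: what is moved stays moved. The work goes in short steps, Python scripts to look and compute and a shell command to move; the robot and the scene stay as the last step left them, time stands still between calls to the robot, and variables do not carry over. Pictures are saved under pics/ and viewed, and the job is handed in when it is done.

```bash
mkdir -p pics; ls; cat > h.py <<'E'
import numpy as np, cv2
from plant import bot
def snap(n,f):
    p,d=bot.capture(n); cv2.imwrite('pics/'+f+'.png',p[:,:,::-1]); np.save('pics/'+f+'.npy',d); return p,d
def world(n,u,v,z=None,d=None,m=None):
    m=m or bot.camera_model(n); R=np.array(m['rotation']);P=np.array(m['position'])
    r=np.array([(u-m['cx'])/m['fx'],(v-m['cy'])/m['fy'],1.])
    if d is not None: return P+R@(r*d)
    w=R@r; return P+w*(z-P[2])/w[2]
def proj(n,X,m=None):
    m=m or bot.camera_model(n); R=np.array(m['rotation']);P=np.array(m['position'])
    c=R.T@(np.array(X)-P); return m['fx']*c[0]/c[2]+m['cx'], m['fy']*c[1]/c[2]+m['cy']
E
python3 - <<'E'
from h import *
np.set_printoptions(precision=3,suppress=True)
print(bot.get_obs())
for n in ['side','top','wrist']:
    p,d=snap(n,n+'0'); m=bot.camera_model(n); print(n,m)
    for l in ['knob_center','bore_end','stem_tip','hob','cutter_round','sprinkle_0']:
        for r in bot.spot_point(n,l)[:3]:
            u,v=r['point']; dd=d[int(min(419,max(0,v))),int(min(559,max(0,u)))]; print(l,r, world(n,u,v,d=dd))
E
```

```text
pics
{'time': 0.0, 'joint_positions': array([-1.278,  0.343,  1.525, -0.   ,  1.275, -0.146]), 'dq': array([ 0.   , -0.   , -0.   , -0.   ,  0.003, -0.001]), 'tau': array([ -0.   , -43.125, -24.421,   0.072,   0.056,  -0.   ]), 'tool_pos': array([ 222.931, -474.858,  226.049]), 'tcp_rot': array([-1.706,  1.569,  1.875]), 'contact_force': array([ 0.205, -0.135, -0.742]), 'moment': array([-0.051, -0.028, -0.017]), 'grip_width': 91.30292098164989}
side {'fx': 446.90589831546333, 'fy': 446.90589831546333, 'cx': 283.8961788609211, 'cy': 213.82213464290479, 'position': array([ -178.554, -1495.435,   725.762]), 'rotation': array([-1.972, -0.024, -0.417])}
bore_end {'point': [337.2, 259.6], 'conf': 0.46} [-1117.709 -2434.589  -213.393]
hob {'point': [237.4, 197.8], 'conf': 0.81} [ -428.725 -1745.606   475.591]
cutter_round {'point': [314.0, 290.6], 'conf': 0.67} [ -908.135 -2225.016    -3.82 ]
sprinkle_0 {'point': [356.7, 291.6], 'conf': 0.59} [-1146.645 -2463.526  -242.33 ]
sprinkle_0 {'point': [339.4, 293.4], 'conf': 0.59} [-1027.259 -2344.14   -122.943]
top {'fx': 510.37558933621955, 'fy'
[... 400 characters left out ...]
  45.906]
hob {'point': [363.4, 192.6], 'conf': 0.64} [-3746.393 -4020.334 -2026.762]
cutter_round {'point': [175.7, 227.5], 'conf': 0.25} [-1665.225 -1939.166    54.407]
cutter_round {'point': [365.3, 190.5], 'conf': 0.23} [-3774.1   -4048.042 -2054.469]
sprinkle_0 {'point': [407.3, 215.8], 'conf': 0.74} [-4103.773 -4377.714 -2384.141]
sprinkle_0 {'point': [404.2, 200.2], 'conf': 0.7} [-4114.384 -4388.325 -2394.752]
wrist {'fx': 302.51793777182, 'fy': 302.51793777182, 'cx': 278.95075027979044, 'cy': 205.52182529187365, 'position': array([ 286.949, -446.094,  383.794]), 'rotation': array([ 2.877,  0.   , -1.131])}
sprinkle_0 {'point': [421.5, 46.8], 'conf': 0.75} [ 357.003 -376.045  453.836]
```

```bash
sed -i "s/np.array(m\['rotation'\])/Rot.from_euler('xyz',m['rotation']).as_matrix()/; 1a from scipy.spatial.transform import Rotation as Rot" h.py
python3 - <<'E'
from h import *
np.set_printoptions(precision=1,suppress=True)
def q(n,u,v):
    d=np.load(f'pics/{n}0.npy')
    return world(n,u,v,d=d[int(v),int(u)])
for n,u,v in [('side',337,259),('side',237,197),('side',314,290),('side',356,291),('side',339,293),('top',363,193),('top',366,193),('top',176,225),('top',407,216),('top',404,200),('wrist',421,47)]: print(n,u,v,q(n,u,v))
a=[cv2.imread(f'pics/{n}0.png') for n in('side','top')]
cv2.imwrite('pics/s_crop.png',cv2.resize(a[0][120:360,180:480],(800,640),interpolation=cv2.INTER_CUBIC)[:600])
cv2.imwrite('pics/t_crop.png',cv2.resize(a[1][120:300,230:470],(800,600),interpolation=cv2.INTER_CUBIC))
E
```

```text
side 337 259 [ 504.1 -416.4   36. ]
side 237 197 [ 165.9 -436.4  300.8]
side 314 290 [ 373.6 -510.8    6.8]
side 356 291 [ 479.7 -571.2   14.2]
side 339 293 [ 419.5 -574.9   24.1]
top 363 193 [ 516.7 -390.1   46. ]
top 366 193 [ 517.3 -401.8   41.3]
top 176 225 [415.1 291.4  64.7]
top 407 216 [ 424.2 -539.6   67.8]
top 404 200 [ 482.6 -532.5   68.3]
wrist 421 47 [ 418.8 -546.6   38.3]
```

View pics/side0.png

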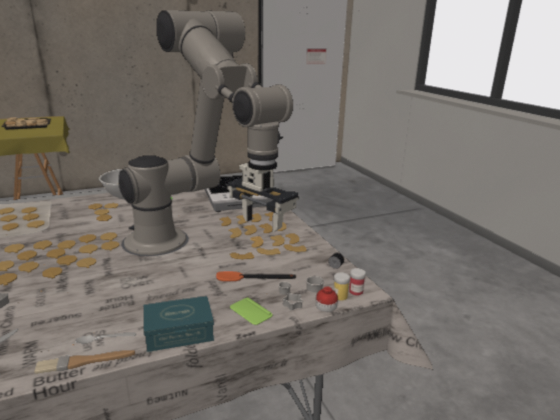

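View pics/top0.png

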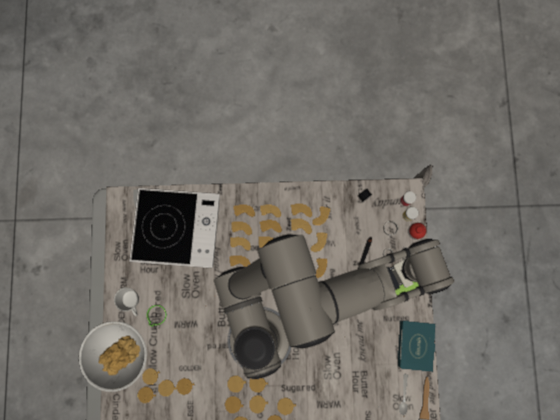

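View pics/wrist0.png

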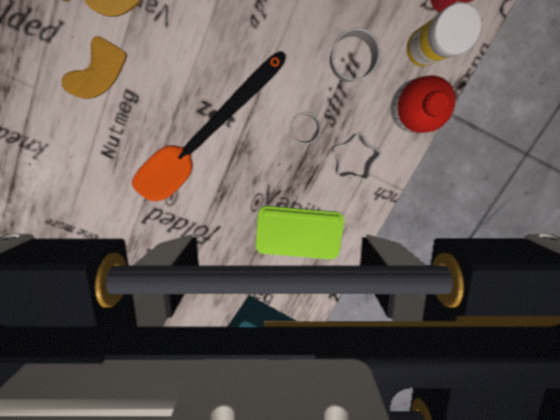

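```bash
python3 - <<'E'
from h import *
a=[cv2.imread(f'pics/{n}0.png') for n in('side','top')]
A=cv2.resize(a[0][240:300,300:380],(400,300),interpolation=cv2.INTER_CUBIC)
B=cv2.resize(a[1][170:215,335:395],(400,300),interpolation=cv2.INTER_CUBIC)
C=cv2.resize(a[1][180:270,170:230],(400,600),interpolation=cv2.INTER_CUBIC)
cv2.imwrite('pics/c1.png',np.hstack([np.vstack([A,B]),C]))
E
```

```text
(no output)
```

View pics/c1.png

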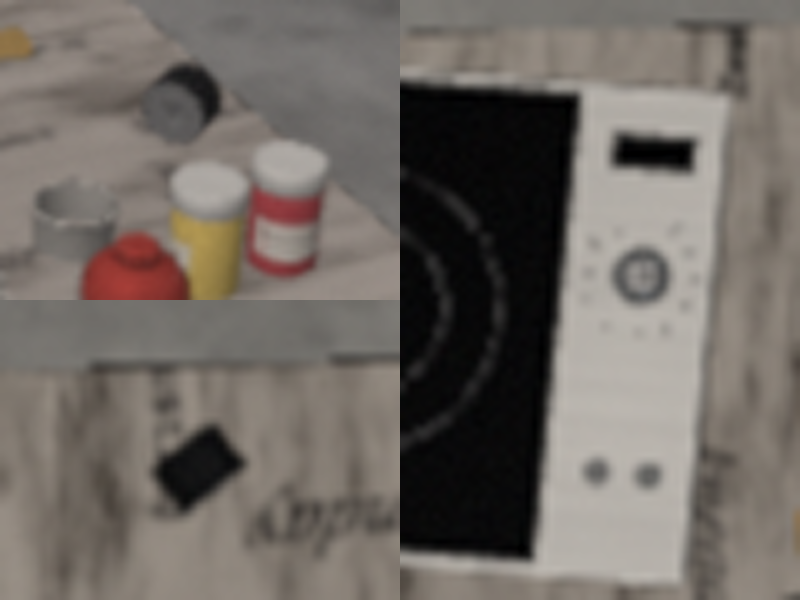

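```bash
cat >> h.py <<'E'
np.set_printoptions(precision=2,suppress=True)
def T(o=None):
    o=o or bot.get_obs(); return Rot.from_euler('xyz',o['tcp_rot']).as_matrix(), np.array(o['tool_pos']),o
def to(X,jaw=None):
    "tool shift cm to TCP X; turn so the jaw axis lies at jaw deg"
    R,p,o=T(); print('t',o['time'],'tcp',p,'F',o['contact_force'],'w',o['grip_width'],'q',o['joint_positions'])
    print('tool y deg',np.degrees(np.arctan2(R[1,1],R[0,1])),'toolz',R[:,2],'toolx',R[:,0])
    print('shift cm',R.T@(np.array(X)-p)/10)
    if jaw is not None:
        a=np.radians(jaw)-np.arctan2(R[1,1],R[0,1]); a=(a+np.pi/2)%np.pi-np.pi/2
        print('turn about tool x:',-a,'(tool x down)')
E
python3 - <<'E'
from h import *
R,p,o=T(); print(R); to([430,-400,226])
E
```

```text
[[ 0.    0.42 -0.91]
 [-0.   -0.91 -0.42]
 [-1.    0.    0.  ]]
t 1.05 tcp [ 223.07 -475.27  226.74] F [0.01 0.11 0.23] w 91.67976504547728 q [-1.28  0.34  1.52  0.    1.28 -0.15]
tool y deg -64.8587437604676 toolz [-0.91 -0.42  0.  ] toolx [ 0. -0. -1.]
shift cm [  0.07   1.98 -21.93]
```

```bash
python3 -m handwheel '[[[0,0.4,-4,0],[0,0.4,-4,0],[0,0.4,-4,0],[0,0.4,-4,0],[0,0.4,-4,0],[0,0,-1,0],[0,0,0,0],[0,0,0,0]]]'
python3 - <<'E'
from h import *
m=bot.camera_model('wrist'); print(m['position'])
p,d=snap('wrist','w1')
for l in ['knob_center','bore_end']:
  for r in bot.spot_point('wrist',l): u,v=r['point'];print(l,r,world('wrist',u,v,d=d[int(v),int(u)],m=m),world('wrist',u,v,z=22,m=m))
E
```

```text
time: 1.72
tool_pos: [421.5, -403.9, 226.4]
tcp_rot: [-0.547, 1.57, 3.035]
contact_force: [-0.4, -0.3, 0.5]
grip_width: 91.7
[ 485.5  -374.71  383.39]
knob_center {'point': [309.0, 110.0], 'conf': 0.62} [ 511.68 -397.77   42.25] [ 513.24 -399.14   22.  ]
bore_end {'point': [309.3, 107.9], 'conf': 0.7} [ 513.83 -397.16   41.25] [ 515.42 -398.42   22.  ]
```

View pics/w1.png

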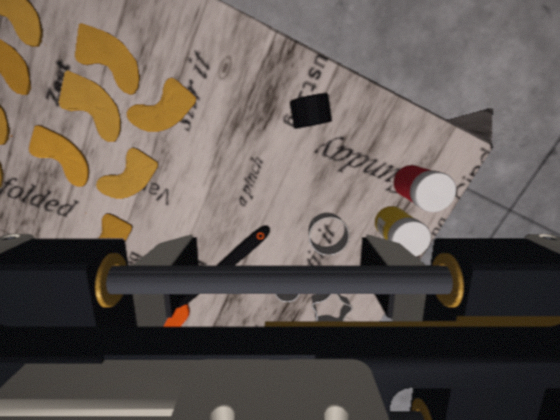

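```bash
python3 - <<'E'
from h import *
a=cv2.imread('pics/w1.png'); d=np.load('pics/w1.npy'); m=bot.camera_model('wrist')
c=cv2.resize(a[75:145,265:355],None,fx=8,fy=8,interpolation=cv2.INTER_CUBIC); cv2.imwrite('pics/w1c.png',c)
P=[]
for v in range(75,145):
  for u in range(265,355):
    X=world('wrist',u,v,d=d[v,u],m=m)
    if X[2]>25: P.append(X)
P=np.array(P); print(len(P),P.mean(0),P.max(0)); r=cv2.minAreaRect(P[P[:,2]>35][:,:2].astype(np.float32)); print(r, cv2.boxPoints(r)); 
r=cv2.minAreaRect(P[:,:2].astype(np.float32)); print(r, cv2.boxPoints(r))
E
```

```text
1211 [ 510.52 -400.09   45.94] [ 535.49 -375.88  383.82]
((506.0774230957031, -393.84600830078125), (31.8851318359375, 54.734642028808594), 36.16340637207031) [[ 477.06 -381.16]
 [ 509.36 -425.35]
 [ 535.1  -406.53]
 [ 502.8  -362.34]]
((507.3485412597656, -395.5850830078125), (31.88935661315918, 59.04011154174805), 36.1522102355957) [[ 477.06 -381.16]
 [ 511.89 -428.83]
 [ 537.64 -410.01]
 [ 502.81 -362.34]]
```

View pics/w1c.png

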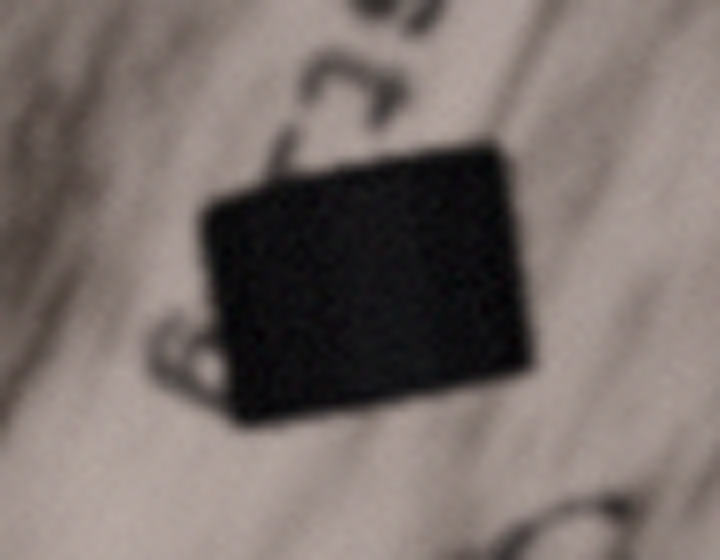

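```bash
python3 -m handwheel '[[[1,0,0,0.125],[1,0,0,0.125],[1,0,0,0.125],[1,0,0,0.125],[1,0,0,0.125],[1,0,0,0.125],[1,0,0,0.125],[1,0,0,0.125]]]'
python3 -m handwheel '[[[1,0,0,0.125],[1,0,0,0.125],[1,0,0,0.125],[0,0,0,0],[0,0,0,0]]]'
python3 - <<'E'
from h import *
to([334,-441,100])
E
```

```text
time: 2.53
tool_pos: [420.2, -405.2, 146.6]
tcp_rot: [2.148, 1.57, -1.563]
contact_force: [-0.6, 0.8, 0.1]
grip_width: 91.8
time: 2.95
tool_pos: [420.5, -404.7, 116.7]
tcp_rot: [0.256, 1.57, 2.464]
contact_force: [-0.8, 0.3, 0.4]
grip_width: 92.1
t 2.95 tcp [ 420.49 -404.75  116.69] F [-0.76  0.3   0.43] w 92.13314253190238 q [-0.9   0.55  1.51 -0.    1.08  1.61]
tool y deg -143.5252977665869 toolz [-0.59  0.8   0.  ] toolx [-0.  0. -1.]
shift cm [1.67 9.11 2.23]
```

```bash
python3 -m handwheel '[[[1.0,3,0.7,0],[0.7,3,0.7,0],[0,3,0.8,0],[0,0,0,0],[0,0,0,0]]]'
cat > lk.py <<'E'
from h import *
import sys
f=sys.argv[1]
m=bot.camera_model('wrist'); p,d=snap('wrist',f)
for l in sys.argv[2:]:
  for r in bot.spot_point('wrist',l)[:3]: u,v=r['point'];print(l,r,world('wrist',u,v,d=d[int(v),int(u)],m=m))
print(bot.get_obs()['tool_pos'])
E
python3 lk.py w2 knob_center bore_end
```

```text
time: 3.37
tool_pos: [334.9, -441.1, 100.8]
tcp_rot: [3.068, 1.569, -1.011]
contact_force: [0.5, -0.9, -0.0]
grip_width: 92.0
knob_center {'point': [56.8, 122.3], 'conf': 0.75} [ 500.58 -408.29   41.69]
bore_end {'point': [54.6, 121.8], 'conf': 0.9} [ 501.34 -408.13   42.74]
[ 336.92 -440.02  100.49]
```

View pics/w2.png

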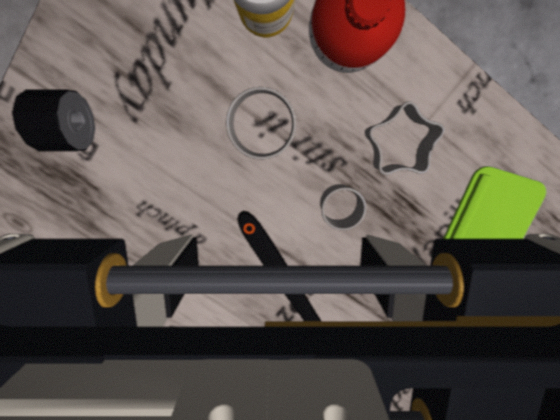

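```bash
python3 - <<'E'
from h import *
a=cv2.imread('pics/w2.png')[80:160,0:110]
c=cv2.resize(a,None,fx=7,fy=7,interpolation=cv2.INTER_CUBIC).astype(float)
cv2.imwrite('pics/w2c.png',np.clip(255*(c/255)**0.5*1.2,0,255))
E
```

```text
[ WARN:0@0.678] global loadsave.cpp:1063 imwrite_ Unsupported depth image for selected encoder is fallbacked to CV_8U.
```

View pics/w2c.png

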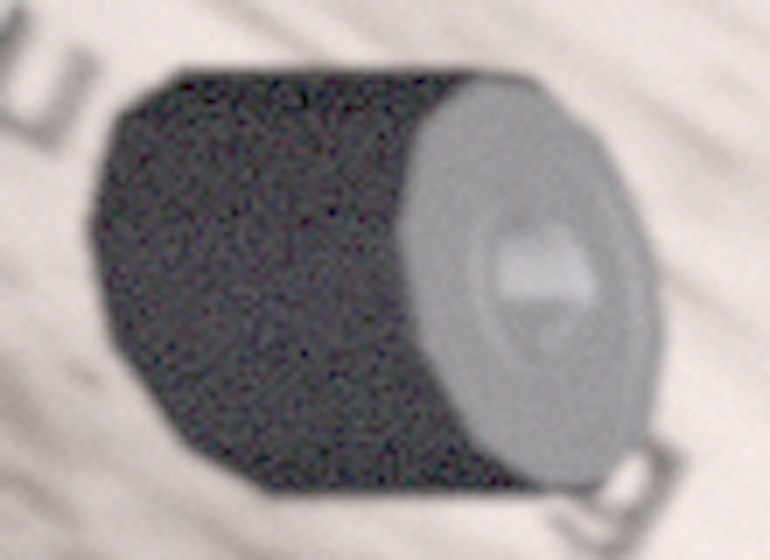

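```bash
python3 - <<'E'
from h import *
d=np.load('pics/w1.npy'); m=bot.camera_model('wrist'); m['position']=np.array([485.5,-374.71,383.39]); m['rotation']=[2.877,0,-1.131]
P=np.array([world('wrist',u,v,d=d[v,u],m=m) for v in range(75,145) for u in range(265,355) if d[v,u]>0])
P=P[(P[:,2]>36)&(P[:,2]<60)]
t=np.radians(36.15); a=np.array([np.cos(t),np.sin(t)]); b=np.array([-a[1],a[0]])
A=P[:,:2]@a;B=P[:,:2]@b; print(np.percentile(A,[0,2,98,100]),np.percentile(B,[0,2,50,98,100]))
for z in(36,38,40,42): s=P[(P[:,2]>z)]; Bs=s[:,:2]@b; print(z,len(s),np.percentile(Bs,[5,50,95]))
c=(np.percentile(A,1)+np.percentile(A,99))/2*a+(np.percentile(B,2)+np.percentile(B,98))/2*b; print(c)
to([c[0]+a[0]*48,c[1]+a[1]*48,70],216.15)
E
```

```text
[162.22 162.87 193.41 194.13] [-643.23 -641.92 -625.31 -609.95 -608.03]
36 935 [-640.8  -625.31 -610.9 ]
38 816 [-638.8  -625.53 -612.74]
40 632 [-636.36 -626.02 -615.77]
42 404 [-633.27 -625.84 -618.77]
[ 513.11 -400.32]
t 3.5167 tcp [ 336.92 -440.02  100.49] F [ 0.06  0.5  -0.5 ] w 91.93626855234177 q [-1.06  0.52  1.61  0.    1.    1.45]
tool y deg -143.543007570458 toolz [-0.59  0.8  -0.  ] toolx [ 0. -0. -1.]
shift cm [  3.06 -21.33  -7.3 ]
turn about tool x: 0.005358028674203652 (tool x down)
```

```bash
python3 -m handwheel '[[[0,-3.8,-1.3,0],[0,-3.8,-1.3,0],[0,-3.8,-1.3,0],[0,-3.8,-1.3,0],[0,-3.8,-1.3,0],[0,-2.3,-0.8,0.005],[0,0,0,0],[0,0,0,0]]]' 0
python3 lk.py w3 knob_center; python3 - <<'E'
from h import *
to([513+.807*48,-400+.59*48,36],216.15)
E
```

```text
time: 4.18
tool_pos: [552.7, -370.4, 99.4]
tcp_rot: [1.233, 1.571, -2.845]
contact_force: [-0.7, -0.4, -0.7]
grip_width: 42.8
knob_center {'point': [343.8, 212.8], 'conf': 0.64} [ 518.63 -404.86   43.04]
[ 550.6  -371.9    99.58]
t 4.2833 tcp [ 550.6  -371.9    99.58] F [-0.85 -0.64 -0.31] w 34.95284696445246 q [-0.71  0.71  1.26 -0.    1.17  1.8 ]
tool y deg -143.85117828038275 toolz [-0.59  0.81  0.  ] toolx [-0.  0. -1.]
shift cm [ 6.36 -0.11 -0.05]
turn about tool x: -2.0564872190931283e-05 (tool x down)
```

View pics/w3.png

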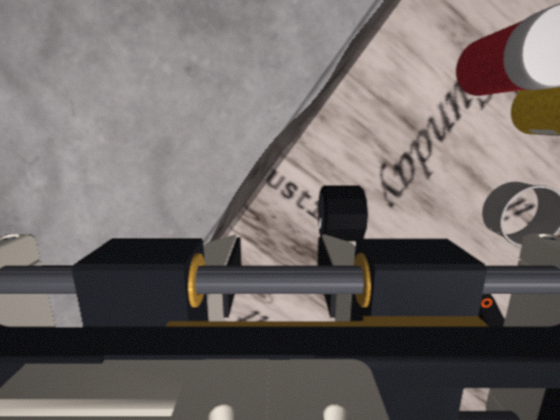

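```bash
python3 -m handwheel '[[[0,0,0,0],[0,0,0,0],[0,0,0,0],[0,0,0,0],[2,0,0,0],[2,0,0,0],[2.3,0,0,0],[0,0,0,0]]]' 0
python3 lk.py w4 knob_center
```

```text
time: 4.95
tool_pos: [548.3, -370.7, 32.2]
tcp_rot: [0.238, 1.563, 2.438]
contact_force: [-1.1, 0.8, -0.6]
grip_width: 0.2
knob_center {'point': [357.5, 239.0], 'conf': 0.56} [ 551.28 -415.2   103.18]
knob_center {'point': [353.1, 238.9], 'conf': 0.3} [ 552.32 -414.42  103.04]
[ 550.49 -372.31   36.48]
```

View pics/w4.png

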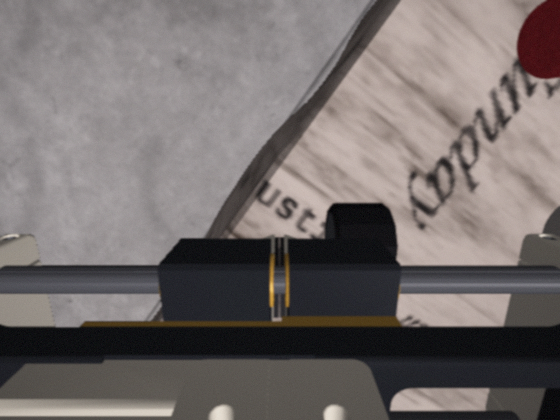

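```bash
python3 -m handwheel '[[[0,0.4,0,0],[0,0.4,0,0],[0,0.4,0,0],[-0.1,0.3,0,0],[-0.15,0.3,0,0],[-0.2,0.3,0,0],[0,0,0,0]]]' 
python3 lk.py w5 knob_center
python3 -m handwheel '[[[-0.2,0.3,0,0],[-0.2,0.3,0,0],[-0.2,0.3,0,0],[0,0,0,0]]]' 
python3 lk.py w6 knob_center
python3 - <<'E'
from h import *
cv2.imwrite('pics/w56.png',np.hstack([cv2.imread(f'pics/w{i}.png')[100:300,200:500] for i in (5,6)]))
p,d=snap('side','s6'); cv2.imwrite('pics/s6c.png',cv2.resize(cv2.imread('pics/s6.png')[200:310,280:400],None,fx=5,fy=5,interpolation=2))
E
```

```text
time: 5.63
tool_pos: [533.7, -385.4, 42.0]
tcp_rot: [3.133, 1.57, -0.95]
contact_force: [-0.2, 1.1, -0.4]
grip_width: 0.4
knob_center {'point': [320.1, 239.8], 'conf': 0.95} [ 544.68 -422.29  111.88]
[ 533.97 -384.92   41.53]
time: 6.07
tool_pos: [526.4, -390.6, 47.8]
tcp_rot: [3.005, 1.57, -1.078]
contact_force: [-1.1, 0.0, -0.1]
grip_width: 0.4
knob_center {'point': [305.4, 234.6], 'conf': 0.58} [ 519.31 -407.     40.75]
[ 526.64 -390.15   47.4 ]
```

View pics/w56.png

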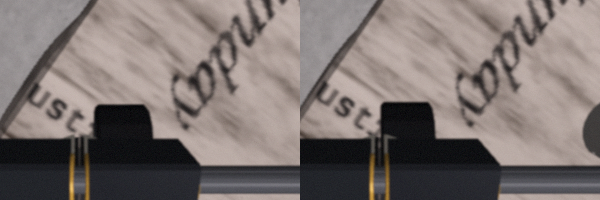

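View pics/s6c.png

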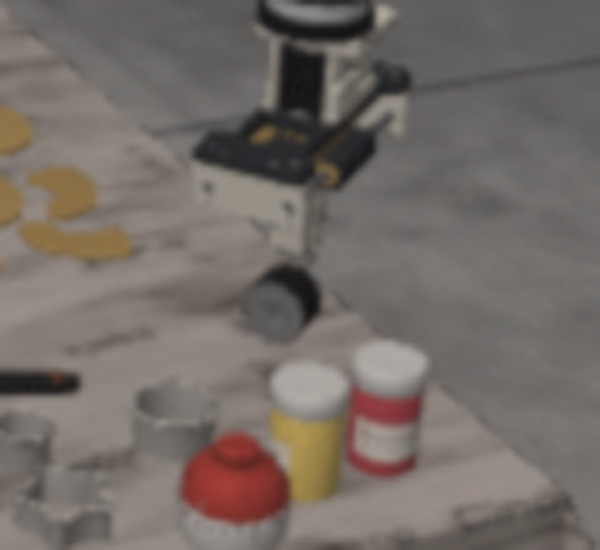

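```bash
python3 -m handwheel '[[[0,-0.5,0,0],[0,-0.5,0,0],[0,-0.5,0,0],[0.6,0,0,0],[0.6,0,0,0],[0,0,0,0],[0,0,0,0]]]' 
python3 lk.py w7 knob_center
python3 -m handwheel '[[[0,0.3,0,0],[0,0.3,0,0],[0,0.3,0,0],[0,0,0,0]]]' 
python3 lk.py w8 knob_center
python3 -m handwheel '[[[-0.1,0.2,0,0],[-0.1,0.2,0,0],[-0.1,0.2,0,0],[0,0,0,0]]]' 
python3 lk.py w9 knob_center
python3 - <<'E'
from h import *
cv2.imwrite('pics/w789.png',np.hstack([cv2.imread(f'pics/w{i}.png')[100:300,200:450] for i in (7,8,9)]))
p,d=snap('side','s9'); cv2.imwrite('pics/s9c.png',cv2.resize(cv2.imread('pics/s9.png')[220:290,300:380],None,fx=7,fy=7,interpolation=2))
E
```

```text
time: 6.8
tool_pos: [538.4, -380.8, 34.3]
tcp_rot: [0.287, 1.569, 2.488]
contact_force: [0.4, 0.4, 0.1]
grip_width: 0.6
knob_center {'point': [333.7, 242.8], 'conf': 0.71} [ 546.81 -420.22  107.37]
[ 538.7  -381.28   35.08]
time: 7.23
tool_pos: [532.5, -387.3, 37.0]
tcp_rot: [-2.672, 1.567, -0.472]
contact_force: [2.5, 1.3, 5.9]
grip_width: 0.4
[ 532.58 -387.01   36.88]
time: 7.67
tool_pos: [527.5, -390.9, 40.1]
tcp_rot: [-2.778, 1.567, -0.578]
contact_force: [1.9, 1.3, 5.2]
grip_width: 0.4
knob_center {'point': [316.5, 242.1], 'conf': 0.61} [ 539.72 -427.1   112.86]
[ 527.65 -390.66   39.95]
```

View pics/w789.png

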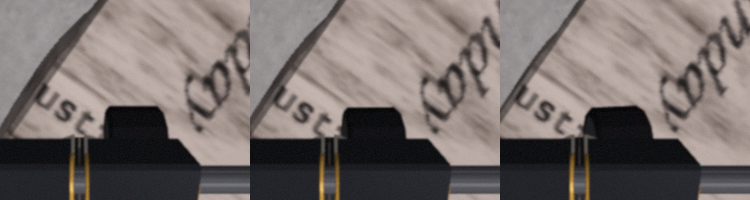

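View pics/s9c.png

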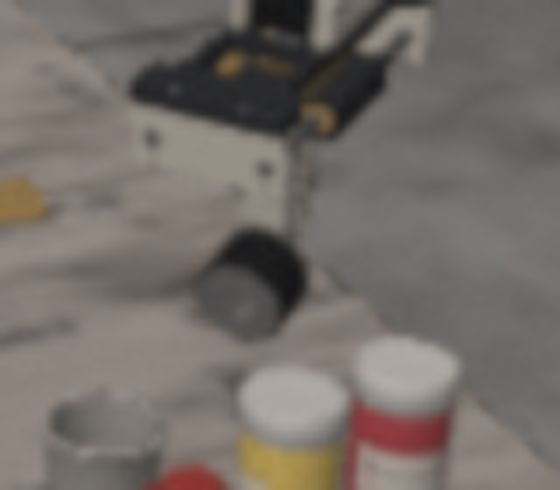

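```bash

python3 -m handwheel '[[[-0.2,0.2,0,0],[-0.2,0.2,0,0],[-0.2,0.2,0,0],[0,0,0,0]]]' 
python3 lk.py w10 knob_center
python3 - <<'E'
from h import *
p,d=snap('side','s10'); cv2.imwrite('pics/s10c.png',np.hstack([cv2.resize(cv2.imread('pics/s10.png')[220:290,310:370],(400,467),interpolation=2),cv2.resize(cv2.imread('pics/w10.png')[100:280,200:400],(400,467),interpolation=2)]))
E
```

```text
time: 8.15
tool_pos: [521.3, -394.1, 44.5]
tcp_rot: [2.262, 1.57, -1.822]
contact_force: [-0.0, -0.1, 0.6]
grip_width: 0.7
knob_center {'point': [309.0, 241.0], 'conf': 0.63} [ 535.84 -429.51  117.5 ]
[ 521.61 -393.76   44.25]
```

View pics/s10c.png

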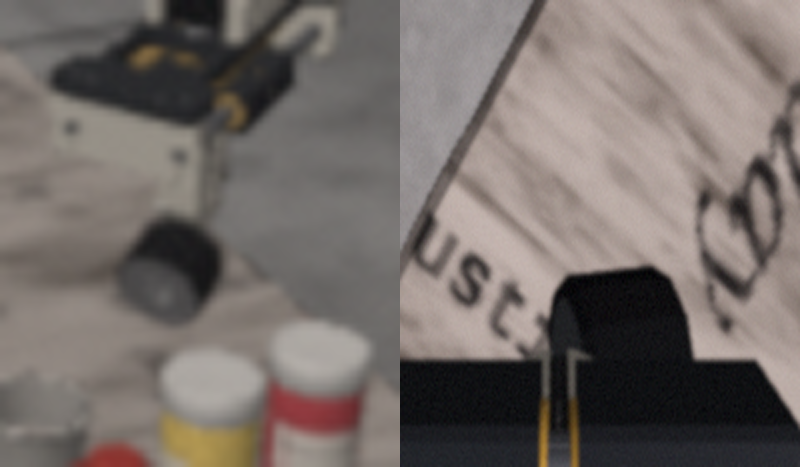

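```bash

python3 -m handwheel '[[[-0.15,0.25,0,0],[-0.15,0.25,0,0],[-0.1,0.25,0,0],[0,0,0,0],[0,0,0,0]]]' 
python3 lk.py w11 knob_center
python3 - <<'E'
from h import *
i=11
p,d=snap('side','s%d'%i); cv2.imwrite('pics/s%dc.png'%i,np.hstack([cv2.resize(cv2.imread('pics/s%d.png'%i)[220:290,310:370],(400,467),interpolation=2),cv2.resize(cv2.imread('pics/w%d.png'%i)[100:280,200:400],(400,467),interpolation=2)]))
E
```

```text
time: 8.72
tool_pos: [515.6, -398.1, 48.3]
tcp_rot: [2.953, 1.571, -1.13]
contact_force: [-1.1, 1.4, 0.9]
grip_width: -0.2
knob_center {'point': [301.3, 236.4], 'conf': 0.84} [ 511.14 -413.51   46.08]
[ 515.78 -397.94   48.24]
```

View pics/s11c.png

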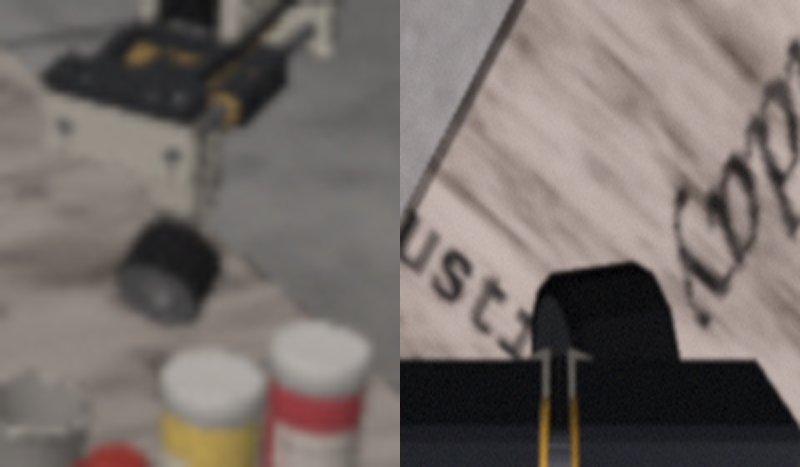

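```bash

python3 -m handwheel '[[[0,0.25,0,0],[-0.05,0.25,0,0],[-0.05,0.25,0,0],[0,0.25,0,0],[0,0,0,0],[0,0,0,0]]]' 
cat > two.py <<'E'
from h import *
import sys
i=int(sys.argv[1]); snap('wrist','w%d'%i); print(bot.get_obs()['tool_pos'])
p,d=snap('side','s%d'%i); cv2.imwrite('pics/s%dc.png'%i,np.hstack([cv2.resize(cv2.imread('pics/s%d.png'%i)[220:290,310:370],(400,467),interpolation=2),cv2.resize(cv2.imread('pics/w%d.png'%i)[100:280,200:400],(400,467),interpolation=2)]))
E
python3 two.py 12
```

```text
time: 9.37
tool_pos: [507.4, -403.9, 49.0]
tcp_rot: [0.34, 1.57, 2.54]
contact_force: [-0.2, -0.1, -0.5]
grip_width: 0.1
[ 507.51 -403.84   49.06]
```

View pics/s12c.png

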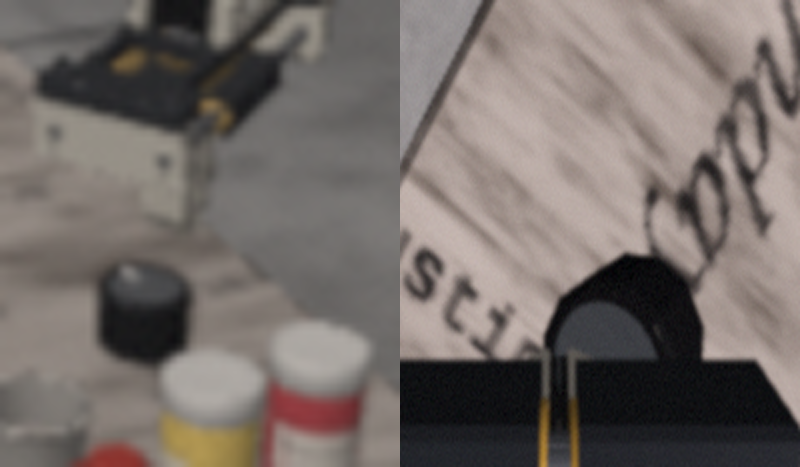

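```bash

python3 -m handwheel '[[[-3,0,0,0],[-3,0,1.5,0],[-3,0,1.5,0],[-2,1.2,2,0],[0,1.2,2,0],[0,0,0,0],[0,0,0,0],[0,0,0,0]]]' 1
python3 lk.py w13 knob_center
```

```text
time: 10.13
tool_pos: [447.5, -361.6, 159.1]
tcp_rot: [-2.725, 1.57, -0.524]
contact_force: [-0.1, 0.1, -0.8]
grip_width: 49.3
knob_center {'point': [285.0, 124.1], 'conf': 0.64} [ 484.47 -421.81   30.94]
[ 447.68 -361.62  158.63]
```

View pics/w13.png

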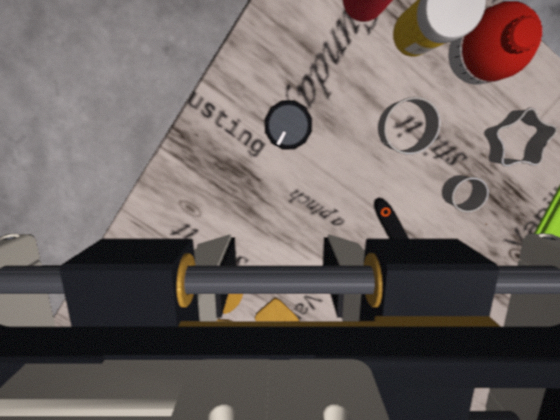

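```bash
python3 - <<'E'
from h import *
a=cv2.imread('pics/w13.png'); d=np.load('pics/w13.npy'); m=bot.camera_model('wrist')
c=cv2.resize(a[95:155,255:325],None,fx=10,fy=10,interpolation=2); cv2.imwrite('pics/w13c.png',c)
P=np.array([np.r_[world('wrist',u,v,d=d[v,u],m=m),u,v,a[v,u].mean()] for v in range(95,155) for u in range(255,325) if d[v,u]>0])
top=P[(P[:,2]>26)&(P[:,2]<40)]
print(len(top),top[:,2].mean()); (cx,cy),r=cv2.minEnclosingCircle(top[:,:2].astype(np.float32)); print(cx,cy,r)
print(cv2.minAreaRect(top[:,:2].astype(np.float32)))
c0=np.array([cx,cy])
L=top[(top[:,5]>120)]; print(L[:,[3,4,5]])
W=np.array([world('wrist',u,v,z=32,m=m)[:2] for u,v in L[:,3:5]])-c0; w=L[:,5]-90
k=np.linalg.norm(W,axis=1)<19; mm=(W[k]*w[k,None]).sum(0)/w[k].sum(); print(mm,np.degrees(np.arctan2(mm[1],mm[0])))
E
```

```text
1903 29.84693363911051
482.40985107421875 -422.5574645996094 22.65302848815918
((482.17413330078125, -422.5008544921875), (43.35097122192383, 43.56855773925781), 35.99042892456055)
[[280.   100.   129.  ]
 [264.   131.   121.33]
 [283.   131.   140.67]
 [284.   131.   139.  ]
 [264.   132.   121.67]
 [282.   132.   147.67]
 [283.   132.   192.33]
 [284.   132.   193.67]
 [285.   132.   155.  ]
 [281.   133.   122.33]
 [282.   133.   182.  ]
 [283.   133.   218.67]
 [284.   133.   211.33]
 [285.   133.   166.67]
 [265.   134.   129.  ]
 [281.   134.   153.33]
 [282.   134.   208.33]
 [283.   134.   224.67]
 [284.   134.   202.67]
 [285.   134.   146.  ]
 [280.   135.   127.67]
 [281.   135.   184.67]
 [282.   135.   221.33]
 [283.   135.   218.67]
 [284.   135.   176.33]
 [266.   136.   138.33]
 [280.   136.   161.67]
 [281.   136.   214.33]
 [282.   136.   229.33]
 [283.   136.   202.  ]
 [284.   136.   145.67]
 [279.   137.   138.67]
 [280.   137.   198.  ]
 [281.   137.   226.67]
 [282.   137.   220.67]
 [283.   137.   175.67]
 [279.   138.   167.33]
 [280.   138.   217.67]
 [281. 
[... 165 characters left out ...]
1.   139.   222.33]
 [282.   139.   178.  ]
 [278.   140.   179.  ]
 [279.   140.   224.  ]
 [280.   140.   231.67]
 [281.   140.   203.33]
 [282.   140.   145.33]
 [277.   141.   140.33]
 [278.   141.   205.  ]
 [279.   141.   231.67]
 [280.   141.   220.67]
 [281.   141.   176.33]
 [277.   142.   166.33]
 [278.   142.   218.33]
 [279.   142.   225.67]
 [280.   142.   194.33]
 [281.   142.   135.  ]
 [277.   143.   171.  ]
 [278.   143.   210.67]
 [279.   143.   199.67]
 [280.   143.   148.33]
 [272.   144.   122.33]
 [277.   144.   121.67]
 [278.   144.   155.33]
 [279.   144.   140.67]
 [275.   146.   143.33]
 [276.   146.   124.  ]
 [281.   149.   122.67]]
[-1.93 12.57] 98.71019621776709
```

View pics/w13c.png

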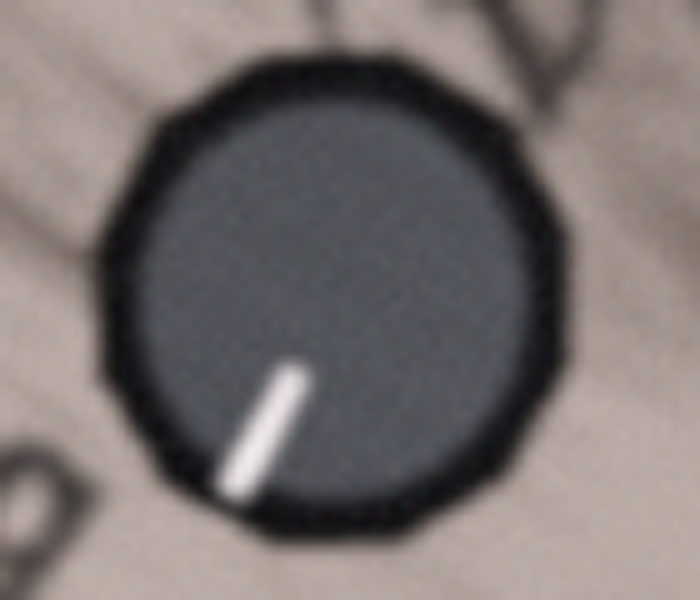

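```bash
python3 - <<'E'
from h import *
m=bot.camera_model('wrist')
A=world('wrist',284.8,132,z=32,m=m);B=world('wrist',278.5,144,z=32,m=m); C=world('wrist',288.5,124.5,z=32,m=m)
print(A,B,C,[np.degrees(np.arctan2(*(q[:2][::-1]))) for q in (B-A,B-C)])
a=cv2.imread('pics/w13.png').mean(2)
I=[(u,v) for v in range(131,145) for u in range(275,288) if a[v,u]>150]
W=np.array([world('wrist',u,v,z=32,m=m)[:2] for u,v in I]); vx,vy,x,y=cv2.fitLine(W.astype(np.float32),2,0,.01,.01).ravel(); print(np.degrees(np.arctan2(vy,vx)),x,y)
# grey cap ellipse
g=cv2.imread('pics/w13.png'); mk=((a>60)&(a<125)).astype(np.uint8)
yy,xx=np.mgrid[:420,:560]; mk[(xx-288.5)**2+(yy-124.5)**2>20.5**2]=0
cn=max(cv2.findContours(mk,0,1)[0],key=cv2.contourArea); e=cv2.fitEllipse(cn); print(e); print(world('wrist',*e[0],z=32,m=m))
p=[(b,w) for b,w in []]
E
```

```text
[ 480.62 -416.04   32.  ] [ 478.93 -403.97   32.  ] [ 481.83 -423.33   32.  ] [np.float64(97.96657387964395), np.float64(98.52190164497799)]
-83.96921 480.49512 -409.90253
((288.184326171875, 123.81024932861328), (36.72466278076172, 38.347599029541016), 132.2903594970703)
[ 482.42 -423.64   32.  ]
```

```bash
python3 - <<'E'
from h import *
to([482,-423.3,50],217)
E
```

```text
t 10.2333 tcp [ 447.68 -361.62  158.63] F [ 1.1  -0.02 -0.05] w 57.30295531211009 q [-0.81  0.49  1.48  0.    1.17  1.7 ]
tool y deg -143.91785086533474 toolz [-0.59  0.81  0.  ] toolx [-0.  0. -1.]
shift cm [10.86  0.86 -7.01]
turn about tool x: -0.016019519642370028 (tool x down)
```

```bash

python3 -m handwheel '[[[1,0.2,-1.6,-0.016],[1,0.2,-1.8,0],[1,0.2,-1.8,0],[2,0.2,-1.8,0],[2,0,0,0],[2,0,0,0],[0,0,0,0],[0,0,0,0]]]' 1
python3 - <<'E'
from h import *
to([482,-423.3,6],217)
snap('wrist','w14')
E
```

```text
time: 10.9
tool_pos: [482.4, -421.7, 67.6]
tcp_rot: [0.085, 1.567, 2.301]
contact_force: [0.0, 0.0, 0.4]
grip_width: 91.8
t 10.9 tcp [ 482.4  -421.71   67.58] F [0.   0.02 0.39] w 91.79038233520198 q [-0.84  0.7   1.37  0.    1.07  1.66]
tool y deg -142.99996112677525 toolz [-0.6  0.8  0. ] toolx [-0.  0. -1.]
shift cm [ 6.16  0.13 -0.12]
turn about tool x: 6.784657626823787e-07 (tool x down)
```

View pics/w14.png

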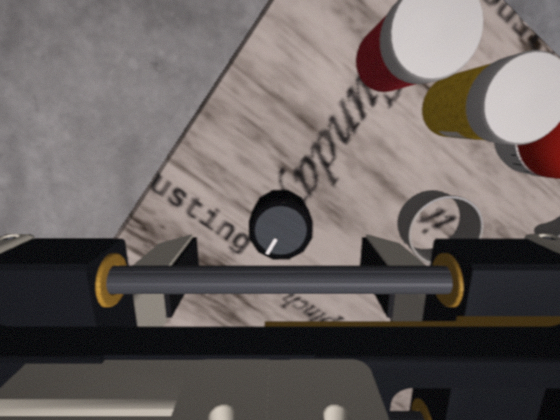

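```bash

python3 -m handwheel '[[[2,0.1,-0.1,0],[2,0,0,0],[1.5,0,0,0],[0.7,0,0,0],[0,0,0,0],[0,0,0,0],[0,0,0,0]]]' 1
python3 -m handwheel '[[[0,0,0,0],[0,0,0,0],[0,0,0,0],[0,0,0,0],[0,0,0,0],[0,0,0,0],[0,0,0,0],[0,0,0,0]]]' 0
python3 -m handwheel '[[[0,0,0,0],[0,0,0,0],[0,0,0,0]]]'
python3 - <<'E'
from h import *
to([482,-423.3,6],217)
snap('wrist','w15')
E
```

```text
time: 11.53
tool_pos: [483.3, -424.5, 9.0]
tcp_rot: [-3.074, 1.568, -0.858]
contact_force: [-0.5, 0.5, -0.6]
grip_width: 91.8
time: 12.2
tool_pos: [482.4, -423.6, 7.2]
tcp_rot: [2.652, 1.571, -1.415]
contact_force: [-0.3, -0.3, -0.2]
grip_width: 44.1
time: 12.45
tool_pos: [482.4, -423.6, 7.2]
tcp_rot: [2.409, 1.571, -1.657]
contact_force: [0.3, -0.5, -0.0]
grip_width: 43.8
t 12.45 tcp [ 482.42 -423.64    7.19] F [ 0.3  -0.54 -0.01] w 43.83843894287689 q [-0.84  0.78  1.41 -0.    0.95  1.66]
tool y deg -143.0090174130702 toolz [-0.6  0.8 -0. ] toolx [-0. -0. -1.]
shift cm [0.12 0.01 0.05]
turn about tool x: -0.0001573835480872532 (tool x down)
```

View pics/w15.png

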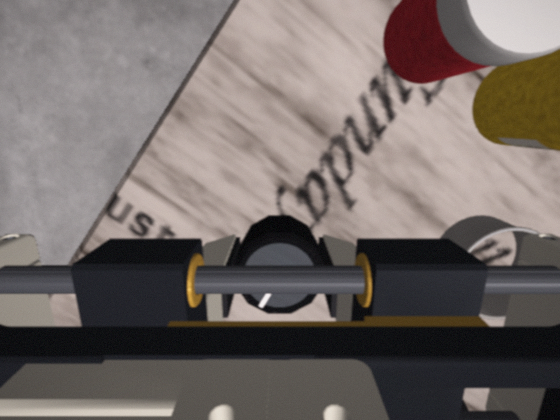

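```bash

python3 -m handwheel '[[[-1,0,0,0],[-2,0,0,0],[-3,0,0,0],[-3,0,0,0],[-3,0,0,0],[-3,0,0,0],[0,0,0,0],[0,0,0,0]]]'
python3 - <<'E'
from h import *
s=world('top',206,221.25,z=83); print(s)
p,d=snap('wrist','w16')
for l in ['knob_center']:print(bot.spot_point('wrist',l))
to([s[0],s[1],160])
E
```

```text
time: 13.17
tool_pos: [483.1, -424.4, 160.2]
tcp_rot: [-3.069, 1.566, -0.852]
contact_force: [-0.6, 0.2, -1.0]
grip_width: 43.7
[423.11 179.81  83.  ]
[{'point': [281.0, 259.9], 'conf': 0.75}]
t 13.2667 tcp [ 481.95 -423.11  156.68] F [ 0.1  -0.27 -0.77] w 43.487218403676906 q [-0.84  0.61  1.28 -0.    1.26  1.66]
tool y deg -143.010420447694 toolz [-0.6  0.8  0. ] toolx [-0.  0. -1.]
shift cm [ -0.27 -31.58  51.7 ]
```

View pics/w16.png

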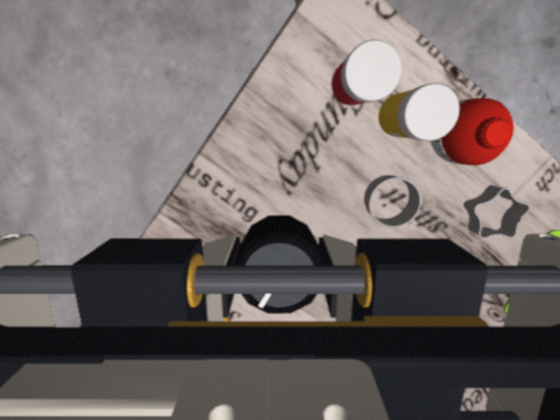

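```bash

python3 -m handwheel '[[[0,-1,1.8,0],[0,-1.8,3.4,0],[0,-1.8,3.4,0],[0,-1.8,3.4,0],[0,-1.8,3.4,0],[0,-1.8,3.4,0],[0,-1.8,3.4,0],[0,-1.8,3.4,0]]]'
python3 -m handwheel '[[[0,-1.8,3.4,0],[0,-1.8,3.4,0],[0,-1.8,3.4,0],[0,-1.8,3.4,0],[0,-1.8,3.4,0],[0,-1.8,3.4,0],[0,-1.8,3.4,0],[0,0,0,0]]]'
python3 -m handwheel '[[[0,0,0,-0.12],[0,0,0,-0.12],[0,0,0,-0.12],[0,0,0,-0.12],[0,0,0,-0.12],[0,0,0,-0.12],[0,0,0,-0.12],[0,0,0,-0.12]]]'
python3 -m handwheel '[[[0,0,0,-0.12],[0,0,0,-0.12],[0,0,0,-0.12],[0,0,0,-0.12],[0,0,0,-0.12],[0,0,0,-0.12],[0,0,0,-0.12],[0,0,0,-0.12]]]'
python3 - <<'E'
from h import *
to([396,116,160],-23)
E
python3 lk.py w17 stem_tip hob knob_center
```

```text
time: 13.93
tool_pos: [435.4, -135.2, 155.9]
tcp_rot: [0.442, 1.568, 2.657]
contact_force: [0.0, 0.0, -0.7]
grip_width: 43.9
time: 14.6
tool_pos: [391.7, 133.9, 156.1]
tcp_rot: [0.514, 1.567, 2.736]
contact_force: [-0.6, 0.1, 0.1]
grip_width: 43.8
time: 15.27
tool_pos: [393.6, 128.2, 156.0]
tcp_rot: [0.158, 1.568, -2.943]
contact_force: [0.8, 0.2, -0.4]
grip_width: 43.6
time: 15.93
tool_pos: [393.6, 128.2, 156.0]
tcp_rot: [-0.818, 1.568, -2.959]
contact_force: [0.3, -1.3, -1.0]
grip_width: 43.4
t 15.9333 tcp [393.56 128.21 156.02] F [ 0.29 -1.3  -0.96] w 43.37776127136569 q [ 0.13  0.22  1.91 -0.    1.01  0.7 ]
tool y deg -32.67535563638187 toolz [-0.54 -0.84  0.  ] toolx [-0. -0. -1.]
shift cm [-0.4   0.86  0.9 ]
turn about tool x: -0.1688668121562551 (tool x down)
stem_tip {'point': [280.3, 262.1], 'conf': 0.35} [397.68 132.16 179.62]
hob {'point': [196.7, 32.3], 'conf': 0.92} [415.27 274.98  61.7 ]
knob_center {'point': [280.2, 260.1], 'conf': 0.98} [398.01 132.77 178.85]
[393.94 128.35 156.48]
```

View pics/w17.png

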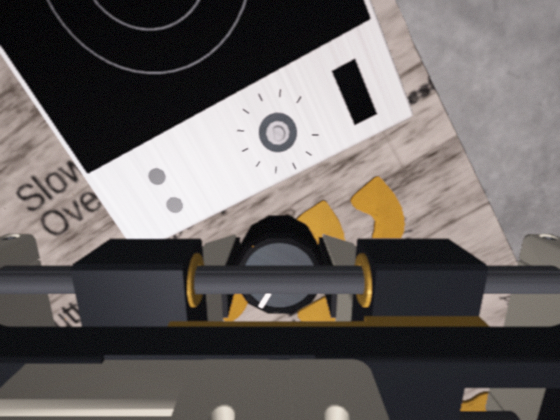

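```bash
python3 - <<'E'
from h import *
a=cv2.imread('pics/w17.png'); d=np.load('pics/w17.npy')
cv2.imwrite('pics/w17c.png',cv2.resize(a[108:154,255:301],(598,598),interpolation=2))
m=bot.camera_model('wrist');P=[]
for v in range(112,150):
  for u in range(258,300):
    X=world('wrist',u,v,d=d[v,u],m=m)
    if X[2]>75: P.append(np.r_[X,u,v])
P=np.array(P); print(len(P),P.mean(0),P.min(0),P.max(0))
E
```

```text
185 [428.33 181.46  91.35 278.01 133.09] [422.36 175.69  80.22 265.   117.  ] [433.36 187.45 313.42 298.   147.  ]
```

View pics/w17c.png

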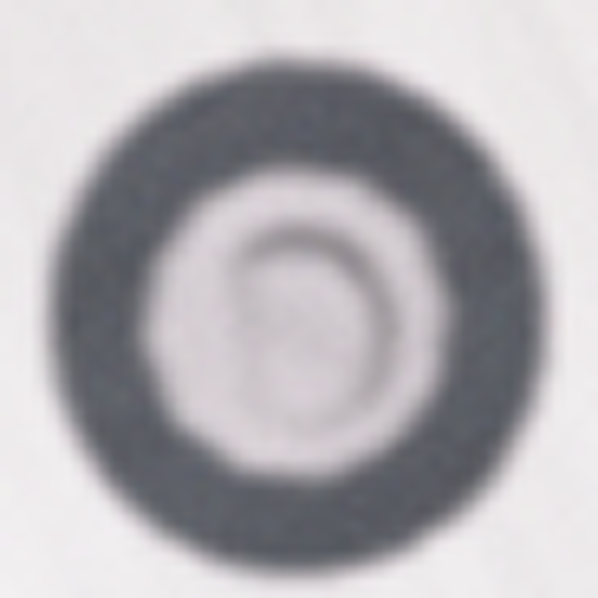

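```bash

python3 -m handwheel '[[[2,0,0,0],[2,0,0,0],[2,0,0,0],[1,0,0,0],[0,0,0,0],[0,0,0,0],[0,0,0,0]]]'
python3 lk.py w18 stem_tip
python3 - <<'E'
from h import *
a=cv2.imread('pics/w18.png')
g=cv2.resize(a[90:170,240:320],(600,600),interpolation=2)
l=cv2.cvtColor(g,cv2.COLOR_BGR2GRAY); l=cv2.createCLAHE(4,(4,4)).apply(l)
cv2.imwrite('pics/w18c.png',l)
E
```

```text
time: 16.72
tool_pos: [394.9, 128.6, 87.7]
tcp_rot: [2.17, 1.57, 0.022]
contact_force: [0.1, 0.4, -0.8]
grip_width: 43.6
stem_tip {'point': [273.5, 139.1], 'conf': 0.77} [426.88 181.83  83.21]
[395.08 128.66  87.96]
```

View pics/w18c.png

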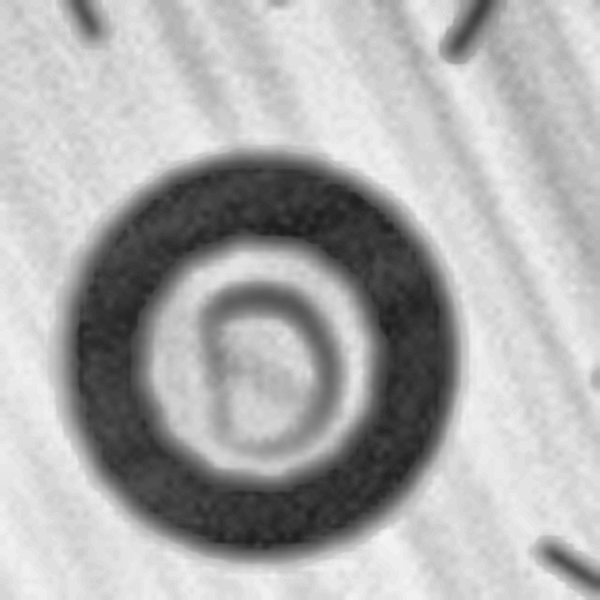

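View pics/w18.png

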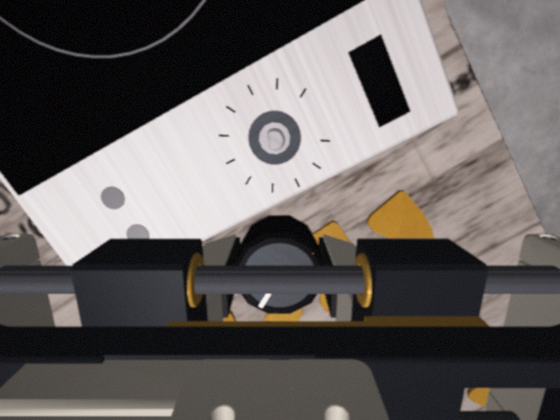

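```bash
python3 - <<'E'
from h import *
m=bot.camera_model('wrist')
W=lambda u,v,z=83.5: world('wrist',u,v,z=z,m=m)
A=W(267.3,131.3);B=W(269.6,149.3); n=B-A; 
ang=np.degrees(np.arctan2(n[1],n[0]))
C=W(274,139.4); print(A,B,'line',ang,'C',C)
# normal pointing away from C
for s in(90,-90):
    t=np.radians(ang+s); print(ang+s, np.dot([np.cos(t),np.sin(t)],(A-C)[:2]))
# dark ring
print('ring at 59.5',W(240+262/7.5,90+357/7.5,59.5),W(240+262/7.5,90+357/7.5,62))
# hob orientation: strip edges in w18
e=[W(65,262,62),W(455,112,62)]; v=e[1]-e[0]; print(e,np.degrees(np.arctan2(v[1],v[0])))
e=[W(22,193,62),W(360,8,62)]; v=e[1]-e[0]; print(e,np.degrees(np.arctan2(v[1],v[0])))
R,p,o=T(); print(p,np.degrees(np.arctan2(R[1,1],R[0,1])))
# held knob cap centre as seen
print('knob seen', world('wrist',281,260,z=88-7.2+32,m=m))
E
```

```text
[426.5  186.96  83.5 ] [422.42 178.63  83.5 ] line -116.08667951866767 C [427.16 181.63  83.5 ]
-26.086679518667665 -2.9376074902577654
-206.08667951866767 2.937607490257764
ring at 59.5 [427.28 181.43  59.5 ] [427.36 181.51  62.  ]
[array([267.4 , 189.91,  62.  ]), array([522.69, 136.82,  62.  ])] -11.748939064624372
[array([277.66, 238.83,  62.  ]), array([502.35, 213.25,  62.  ])] -6.494179368205388
[395.08 128.66  87.96] -33.04832701395957
knob seen [400.3  133.81 112.8 ]
```

```bash
python3 - <<'E'
from h import *
m=bot.camera_model('wrist'); R,p,o=T(); a=cv2.imread('pics/w18.png'); d=np.load('pics/w18.npy')
z=p[2]-7.2+32
for off in(-5,0,5): print(off,proj('wrist',[*(p[:2]-R[:2,2]*off),z],m))
q=proj('wrist',[*p[:2],z],m)
g=a.copy()
for off,col in((0,(0,0,255)),(5,(0,255,0))):
    poly=np.array([proj('wrist',[*(p[:2]-R[:2,2]*off+22.78*np.array([np.cos(t),np.sin(t)])),z],m) for t in np.radians(np.degrees(np.arctan2(R[1,1],R[0,1]))+15+30*np.arange(12))])
    cv2.polylines(g,[(poly*16).astype(np.int32)],True,col,1,shift=4)
cv2.imwrite('pics/w18k.png',cv2.resize(g[200:330,210:350],(700,650)[:2])[:600])
for v in (225,235,245,255,262,300,306): print(v,d[v,281],world('wrist',281,v,d=d[v,281],m=m))
E
```

```text
-5 (np.float64(277.71770554839526), np.float64(282.92768657032974))
0 (np.float64(277.7127937606051), np.float64(273.606745856291))
5 (np.float64(277.707793583525), np.float64(264.11807164748416))
225 154.39807 [407.3  144.44  98.59]
235 143.67018 [406.62 143.54 110.  ]
245 144.18501 [404.02 139.52 110.76]
255 144.99402 [401.33 135.38 111.25]
262 144.9734 [399.57 132.67 112.14]
300 151.51334 [388.02 114.82 111.1 ]
306 151.91011 [386.32 112.19 111.53]
```

View pics/w18k.png

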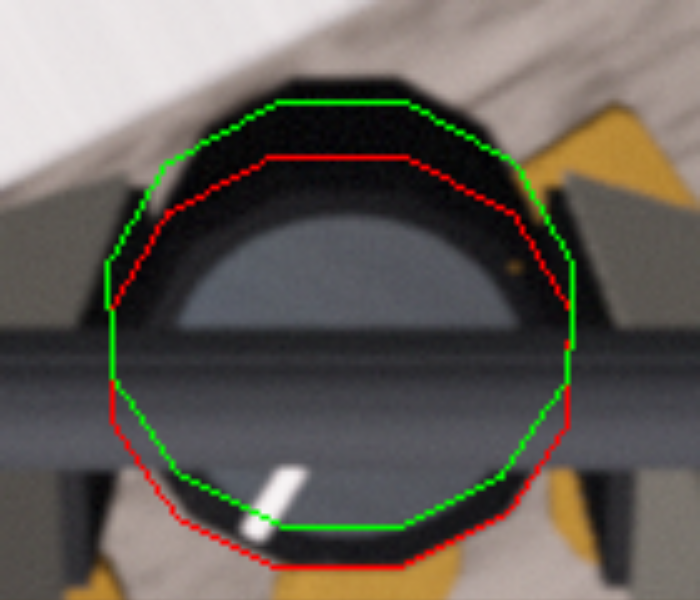

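```bash

python3 -m handwheel '[[[-2,0,0,0.116],[-0.5,0,0,0.116],[0,0,0,0.116],[0,0,0,0.116],[0,0,0,0.116],[0,0,0,0.116],[0,0,0,0.116],[0,0,0,0.116]]]'
python3 -m handwheel '[[[0,0,0,0],[0,0,0,0]]]'
python3 - <<'E'
from h import *
to([427.2,181.6,105],-86.1)
E
```

```text
time: 17.48
tool_pos: [394.9, 128.7, 113.0]
tcp_rot: [-3.12, 1.569, 0.082]
contact_force: [-0.2, 0.9, -0.2]
grip_width: 44.0
time: 17.65
tool_pos: [394.7, 128.6, 112.7]
tcp_rot: [3.112, 1.57, 0.041]
contact_force: [-0.3, 0.4, -0.3]
grip_width: 43.9
t 17.65 tcp [394.73 128.63 112.72] F [-0.3   0.37 -0.26] w 43.85446624367378 q [ 0.13  0.29  1.97 -0.    0.88  1.63]
tool y deg -85.99098841623896 toolz [-1.   -0.07 -0.  ] toolx [ 0.  0. -1.]
shift cm [ 0.78 -5.06 -3.61]
turn about tool x: 0.0019026110594437817 (tool x down)
```

```bash
python3 lk.py w19 stem_tip
python3 - <<'E'
from h import *
m=bot.camera_model('wrist');a=cv2.imread('pics/w19.png')
u,v=proj('wrist',[427.2,181.6,83.5],m); print(u,v)
u0,v0=int(u)-30,int(v)-30
l=cv2.createCLAHE(3,(4,4)).apply(cv2.cvtColor(cv2.resize(a[v0:v0+60,u0:u0+60],(600,600),interpolation=2),6))
l=cv2.cvtColor(l,cv2.COLOR_GRAY2BGR)
for t in np.arange(0,360,3):
    r=6;c=[np.cos(np.radians(t)),np.sin(np.radians(t))]; 
    n=np.cos(np.radians(t-153.9)); rr=min(4.5,2/n if n>0 else 9)
    q=proj('wrist',[427.2+rr*c[0],181.6+rr*c[1],83.5],m); cv2.circle(l,(int((q[0]-u0)*10+5),int((q[1]-v0)*10+5)),2,(0,0,255),-1)
cv2.imwrite('pics/w19c.png',l)
E
```

```text
stem_tip {'point': [198.4, 178.3], 'conf': 0.72} [428.43 181.12  81.83]
[394.62 128.6  112.52]
196.80253135242427 180.51877719199587
```

View pics/w19c.png

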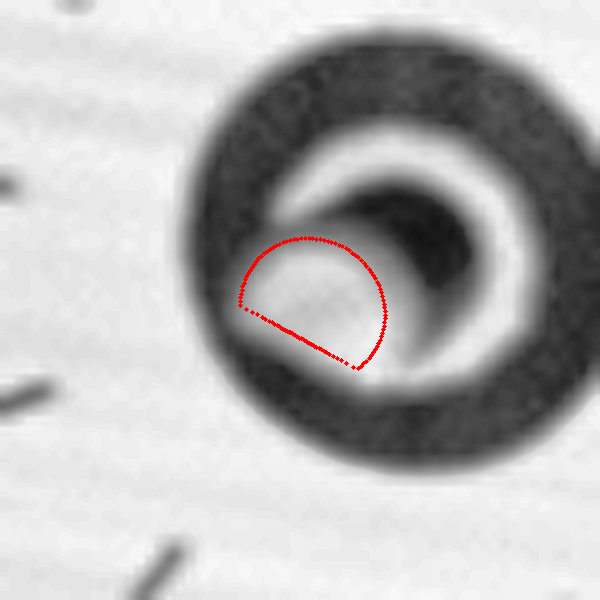

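```bash
python3 -m handwheel '[[[0,-1.7,-1.2,0],[0,-1.7,-1.2,0],[0,-1.66,-1.21,0.002],[0,0,0,0],[0,0,0,0],[0,0,0,0]]]'
python3 - <<'E'
from h import *
to([427.2,181.6,92],-86.1)
E
```

```text
time: 18.25
tool_pos: [426.5, 181.2, 112.0]
tcp_rot: [0.426, 1.57, -2.649]
contact_force: [-0.9, -0.6, -1.3]
grip_width: 43.8
t 18.25 tcp [426.46 181.17 111.96] F [-0.94 -0.63 -1.26] w 43.757878303421116 q [ 0.24  0.37  1.85 -0.    0.93  1.74]
tool y deg -86.19744518704731 toolz [-1.   -0.07  0.  ] toolx [-0. -0. -1.]
shift cm [ 2.   -0.04 -0.08]
turn about tool x: -0.0017007393541972338 (tool x down)
```

```bash
python3 -m handwheel '[[[0.7,-0.04,-0.08,0],[0.7,0,0,0],[0.5,0,0,0],[0.1,0,0,0],[0.1,0,0,0],[0.1,0,0,0],[0.1,0,0,0],[0,0,0,0]]]'
python3 -m handwheel '[[[0.1,0,0,0],[0.1,0,0,0],[0,0,0,0]]]'
python3 -c "
from h import *
to([427.2,181.6,75],-86.1)"
```

```text
time: 18.92
tool_pos: [427.9, 181.9, 89.1]
tcp_rot: [1.853, 1.571, -1.224]
contact_force: [-0.0, -0.3, -0.4]
grip_width: 44.2
time: 19.17
tool_pos: [427.8, 181.9, 87.1]
tcp_rot: [0.609, 1.571, -2.467]
contact_force: [0.2, 0.3, -1.0]
grip_width: 43.7
t 19.1667 tcp [427.8  181.95  87.1 ] F [ 0.22  0.27 -1.  ] w 43.70006949116812 q [ 0.24  0.41  1.87 -0.    0.86  1.74]
tool y deg -86.28555452555916 toolz [-1.   -0.06  0.  ] toolx [-0. -0. -1.]
shift cm [1.21 0.03 0.06]
turn about tool x: -0.0032385374129833 (tool x down)
```

```bash
python3 -m handwheel '[[[0.2,0,0.03,0],[0.2,0,0,0],[0.2,0,0,0],[0.2,0,0,0],[0.2,0,0,0],[0,0,0,0]]]'
python3 -m handwheel '[[[0.1,0,0,0],[0.1,0,0,0],[0.1,0,0,0],[0,0,0,0]]]'
python3 -m handwheel '[[[0.1,0,0,0],[0.1,0,0,0],[0,0,0,0]]]'
python3 -c "
from h import *
to([427.2,181.6,69.7],-86.1)"
```

```text
time: 19.67
tool_pos: [427.3, 181.8, 76.7]
tcp_rot: [0.282, 1.57, -2.795]
contact_force: [0.1, 0.5, -0.6]
grip_width: 43.9
time: 20.0
tool_pos: [427.7, 182.0, 74.3]
tcp_rot: [3.045, 1.57, -0.031]
contact_force: [-1.0, -0.3, 3.1]
grip_width: 43.6
time: 20.25
tool_pos: [427.7, 181.9, 72.3]
tcp_rot: [3.046, 1.57, -0.03]
contact_force: [-1.4, -0.9, 4.9]
grip_width: 43.5
t 20.25 tcp [427.69 181.93  72.33] F [-1.35 -0.94  4.91] w 43.53129804116189 q [ 0.24  0.43  1.89 -0.    0.82  1.74]
tool y deg -86.2852403881688 toolz [-1.   -0.06 -0.  ] toolx [ 0. -0. -1.]
shift cm [0.26 0.03 0.05]
turn about tool x: -0.0032330546812178174 (tool x down)
```

```bash
python3 -m handwheel '[[[0.1,0,0,0],[0.1,0,0,0],[0.1,0,0,0],[0,0,0,0]]]'
python3 -m handwheel '[[[0.1,0,0,0],[0,0,0,0],[0,0,0,0]]]'
python3 lk.py w20 knob_center
```

```text
time: 20.58
tool_pos: [427.8, 181.9, 69.5]
tcp_rot: [3.104, 1.57, 0.027]
contact_force: [-2.8, -1.2, 8.0]
grip_width: 43.9
time: 20.83
tool_pos: [427.8, 182.0, 69.3]
tcp_rot: [-3.104, 1.57, 0.103]
contact_force: [-3.3, -0.9, 14.9]
grip_width: 43.6
knob_center {'point': [279.8, 264.7], 'conf': 0.71} [432.43 181.2   92.52]
[427.83 181.99  69.3 ]
```

View pics/w20.png

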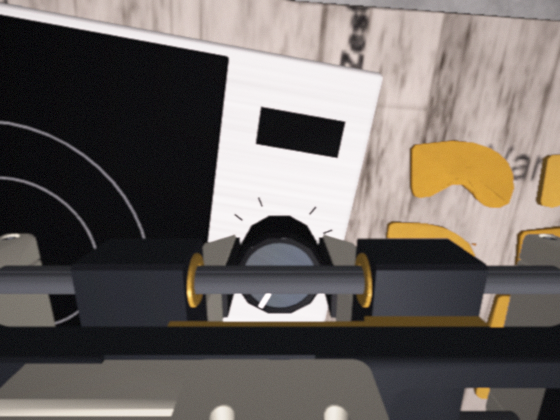

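```bash
python3 -m handwheel '[[[0.03,0,0,0],[0,0,0,0],[0,0,0,0],[0,0,0,0],[0,0,0,0],[0,0,0,0],[0,0,0,0],[0,0,0,0]]]'
python3 - <<'E'
from h import *
m=bot.camera_model('wrist');p,d=snap('wrist','w21')
X=[world('wrist',u,v,d=d[v,u],m=m)[2] for u in range(268,292,3) for v in(245,250,255)]
print('cap z',np.median(X), bot.get_obs()['contact_force'])
p,d=snap('side','s21')
E
```

```text
time: 21.6
tool_pos: [427.9, 182.0, 69.2]
tcp_rot: [-3.096, 1.569, 0.111]
contact_force: [-4.5, -1.6, 17.2]
grip_width: 43.5
cap z 92.74920962010046 [-4.26 -0.21 17.78]
```

```bash
python3 -c "
from plant import bot
print(bot.close_job()); o=bot.get_obs(); print(o['time'],o['tool_pos'],o['contact_force'],o['grip_width'])"
```

```text
the job is handed in; nothing more can be done
None
the job is handed in; nothing more can be done
```

The knob is on the shaft, pressed down to the stop and still gripped there. I handed the job in at about 22 s of the allowed 72 s.

- **Standing it up:** I tipped the knob onto its hole end by pushing its cap with the shut fingers. The first push passed over the top, so I repeated it lower.
- **Fitting it:** I gripped it on two opposite faces and turned it so that its white line matched the shaft's flat, which I measured at about 154°. It then slid on with no resistance.
- **Fully home and pressed:** Resistance began at TCP z of about 74.5 mm, where the knob should reach home. It rose with the spring and went up sharply at about 69.3 mm, where the stop should be. At the end the upward force was steady at about 17 N, against 9 N of spring at the stop.
- **Last checks:** The grip opening was 43.5 mm on the 44 mm knob. The cap's depth reading was 92.7 mm where 94.5 mm is expected. An earlier reading of the held cap was low by about the same amount, so I take this as sensor error. A small sideways force of about 4 N remained, probably from a slight off-centre in the fit.
- **Cutters and tubs:** No move went near enough to touch them and I felt no contact, but I did not take a final picture to confirm they had not moved.

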